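# Fit the retaining clip on the belt-drive shaft

## Task

Draw the white retaining clip out of its holder and lay it flat on the bare worktop, let go, then take it again by its tab. Push it sideways, without ramming it, into the groove above the pulley of the belt drive - the drive's carriage is sprung and gives way, so push on until you feel the clip snap fully home around the shaft - and leave it there. Do not disturb the timer, the jar or the tape roll.

Things in the scene. Friction and masses are not known exactly. Their poses are not given: they have to be found in the camera images.
- clip_eye (a point): centre of the eye (space that takes the shaft) of the loose white plastic retaining clip, half-way up its 8 mm thick body. Axes: x out through the open mouth, y left, z up. The legs end at x +11 mm. Underside 4 mm below. About 60 g. At the start it lies level on the holder's ledge, underside 32 mm up, tab inside the covered pocket: it must be slid 30 mm or more along its own +x to come out.
- clip_bridge (a point): centre of the clip's solid bridge, 17.5 mm behind the eye: 18 mm long (x), 38 mm wide (y), 8 mm thick. In the holder the clip can be pinched only here, across its sides (38 mm). Axes as clip_eye.
- clip_tab (a point): centre of the clip's finger tab: a ribbed block 28 mm long (x), 14 mm wide (y), 14 mm high. This point is 42 mm behind the eye and 7 mm above the clip's underside; the tab's far end is 54 mm behind the eye. Axes as clip_eye.
- leg_left (a joint): opening of the clip's left leg on its spring, 0 closed, up to 0.35 rad. The legs' rounded noses, 10.8 mm apart, must spread past the 14 mm groove (about 0.09 rad each) and snap shut, at some 7 to 14 N of push; the push then drops at once. They first touch when the eye is 12.7 mm short of the shaft's axis, and snap at 7 mm short or less. Home, the bridge stops the shaft when the eye is 1.5 mm past the axis.
- leg_right (a joint): the same for the right leg
- groove (a point): on the axis of the drive's upright steel shaft at mid-height of its groove, 45.5 mm above the worktop. Groove: 14 mm diameter, 11 mm high, from the flat pulley top (50 mm diameter, 40 mm up) to the 20 mm shaft end (top at 58 mm). Axes: x is the way the clip is pushed in, from the open front; z up. Fingers beside the clip's bridge do not fit between the cheeks: hold it by its tab, which stays in front.
- drive: base of the belt drive, fixed to the worktop: 112 x 84 mm, 8 mm high, reaching 46 mm in front of (-x) and 66 mm behind the origin, which lies under the shaft's rest position; x is the way the clip is pushed in. Pushing the clip against the drive with more than about 40 N counts as ramming.
- holder: grey clip holder fixed to the worktop; origin under its middle, x the way the clip is drawn out. Base plate 80 x 56 x 6 mm; a ledge 22 mm wide, top at 32 mm, carries the clip (eye at x = +20 mm); the covered pocket over the tab spans x -40 to -8 mm, 26 mm wide, top at 53 mm.
- timer: small bench timer standing behind the work, 66 mm wide, 58 mm high; to be left alone; origin under its middle
- amber_jar: brown jar with a dark lid, 62 mm diameter, 74 mm high, behind the work; to be left alone; origin under its middle
- tape_roll: roll of tape lying flat, 92 mm diameter, 24 mm high, at the left; to be left alone; origin under its middle
- carriage (a joint): travel of the sprung carriage (pulley, shaft, cheeks) along the drive's +x, 0 at rest, hard stop at 0.020 m; spring 0.8 N per mm, well damped, so it retreats some 8 to 17 mm under the push before the clip snaps, and comes back when let go. Its cheek plates, left and right: inner faces 27.5 mm from the shaft's axis, 6 mm thick, 26 mm before to 26 mm behind the axis, tops at 58 mm.

How it is judged:
By the outcome, as a careful person would: the job done as asked, in the order asked, and still so for the second after the job is handed in, with the robot touching nothing.
It also fails if it takes over 61 s, if anything falls off the work surface, if the arm or the gripper's body presses on something with over 40 N, if the wrist force passes 120 N, or if a joint passes its speed limit or range.

## Robot

A 6-joint arm with a two-finger parallel gripper is mounted at the origin on a cart in front of the work surface, level with it; the furniture and walls round the work are solid. World frame = base frame: x ahead of the robot, y to its left, z up, the work surface at z = 0. Lengths are in m, angles in rad, forces in N, time in s.
With the tool pointing down it reaches from about 0.35 to 1 m from the base axis. Payload 7.1 kg.
Tool frame: the origin (TCP) lies between the finger pads; the fingertips stand 22 mm ahead of it and the grasp point (between the pads) lies 3 mm ahead of it; x points along the fingers, y is the direction in which the jaws open and shut, and the axes are right-handed (so a half turn about x gives the same grasp; the last joint's range is limited). The gripper opens to 85 mm and grips with 20 to 120 N. Pads are 22 mm wide; open, the fingers measure 114 mm over their backs; the gripper's body (76 mm by 85 mm) begins 54 mm behind the grasp point. The pads swing forward as they close: fully open they stand 13 mm farther back than shut.
Start: joints at [-1.291, 0.423, 1.63, -0, 1.089, -0.019], TCP at [0.184, -0.597, 0.253] pointing down, gripper open.
Joint ranges: [-3, 3], [-0.9, 2.11], [0.09, 2.58], [-1.31, 4.45], [0.11, 2.69], [-2.54, 2.54]. Speed limits (rad/s): [2.39, 2.39, 3.01, 3.14, 3.14, 3.14].

## Interface

Orientations are given as a rotation vector (axis times angle).
In Python, from rig import manip gives the robot as it stands. The module is installed in compiled form; this text tells all that it offers. Calls block until the motion is done:
- manip.move_to(position, orientation): joint-space move of the TCP to a pose.
- manip.servo_line(position, orientation=None, rate=0.15): straight line of the TCP; orientation=None keeps the orientation; rate is the mean speed in m/s.
- manip.set_joints(angles): joint-space move.
- manip.command_gripper(opening, f_grip=None): finger opening in m; f_grip is the grip in N (None keeps the last); returns when the fingers have stopped.
- manip.hold(seconds).
- manip.solve_ik(position, orientation): joint angles nearest the present ones, or None.
- manip.camera(name): name is "scene" or "side" or "wrist"; returns a dict with "image" (480x640x3 uint8, red, green, blue), "fx", "fy", "cx", "cy" (pixels), "cam_to_world" (4x4, takes a point from camera to world coordinates); the wrist camera has in their place "mount" (4x4, takes a point from camera to tool coordinates, whose origin is the TCP and whose axes are the tool frame's). Camera axes: x right, y down, z forward; pixel columns grow to the right and rows downward; lengths in m; the calibration is good to about 2 mm. A picture is of the moment at which its call begins: read the wrist's pose just before it. There is no depth.
A pose or a line that the arm cannot do raises manip.IKError and nothing moves.
- manip.sign_off(): hands the job in, once; it reports no verdict.
Readings, each from a call of its own:
- manip.get_time(): time.
- manip.get_joint_positions(): joint angles.
- manip.get_joint_vel(): joint speeds.
- manip.get_tau(): joint torques, N m.
- manip.get_position(): TCP position.
- manip.get_ee_rot(): TCP orientation.
- manip.get_contact_force(): force on the tool from outside, world axes, zero at the start.
- manip.get_torque(): the same for the moment, N m.
- manip.get_width(): finger opening in m.
Only numpy, scipy, OpenCV 4.12 (cv2) and the standard library are available. Lean on these libraries where they do the work, as an engineer would, in place of code of your own. Each camera call takes 0.05 s, during which the arm holds its last target. There are 200 camera calls.

## Working session

There is one attempt and no reset: what is moved stays moved. The work goes in short steps, each a Python script; the robot and the scene stay as the last script left them, time stands still between calls to the robot, and variables do not carry over. Pictures are saved under pics/ and viewed, on a budget of 10 in all, crops included, one or two more only if the job needs it, and the job is handed in when it is done.

```bash
mkdir -p pics
python3 - <<'E'
from rig import manip
import cv2,numpy as np,pickle
for n in("scene","side","wrist"):
    c=manip.camera(n); cv2.imwrite(f"pics/{n}0.png",c["image"][:,:,::-1]); pickle.dump(c,open(f"pics/{n}0.pkl","wb"))
    print(n,{k:np.round(v,3).tolist() for k,v in c.items() if k!="image"})
print(manip.get_time(),manip.get_ee_rot(),manip.get_width())
E
```

```text
scene {'fx': 549.786, 'fy': 549.786, 'cx': 310.694, 'cy': 238.063, 'cam_to_world': [[-0.599, -0.307, 0.74, -0.288], [-0.801, 0.255, -0.542, 0.598], [-0.022, -0.917, -0.399, 0.51], [0.0, 0.0, 0.0, 1.0]]}
side {'fx': 505.747, 'fy': 505.747, 'cx': 329.208, 'cy': 236.03, 'cam_to_world': [[-0.999, 0.042, -0.027, 0.554], [0.047, 0.626, -0.778, 0.895], [-0.016, -0.778, -0.628, 0.776], [0.0, 0.0, 0.0, 1.0]]}
wrist {'fx': 409.255, 'fy': 409.255, 'cx': 308.654, 'cy': 236.341, 'mount': [[-0.001, -0.295, 0.956, -0.121], [1.0, 0.0, 0.001, -0.001], [-0.001, 0.956, 0.295, -0.077], [0.0, 0.0, 0.0, 1.0]]}
0.15 [ 2.06103423  0.3114468  -2.06136863] 0.08522356105109835
```

View pics/scene0.png

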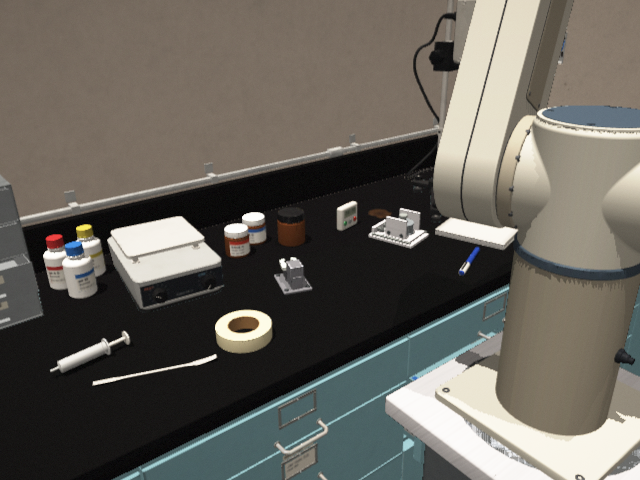

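View pics/side0.png

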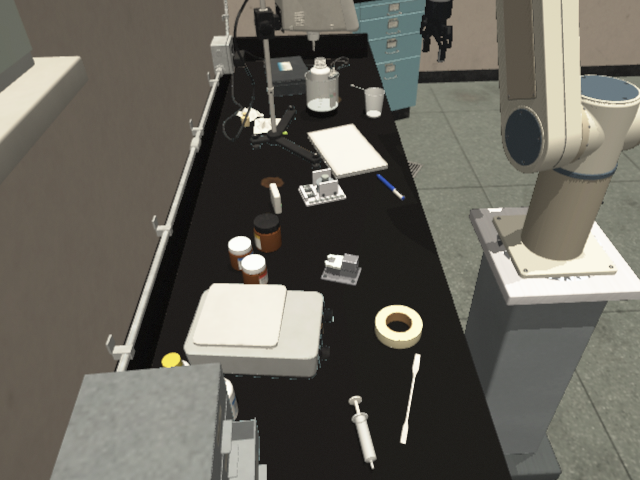

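The scene view shows the holder at about (293,280) and the drive at (399,230). In the side view they are at (342,270) and (322,188). The clip sticks out of the holder toward world +x (left in the side view).

```bash
cat > h.py <<'E'
from rig import manip
import numpy as np,cv2,pickle
from scipy.spatial.transform import Rotation as R
def ray(c,px):
    T=c["cam_to_world"] if "cam_to_world" in c else c["T"]
    d=T[:3,:3]@np.array([(px[0]-c["cx"])/c["fx"],(px[1]-c["cy"])/c["fy"],1]); return T[:3,3],d
def onplane(c,px,z):
    o,d=ray(c,px); return o+d*(z-o[2])/d[2]
def proj(c,P):
    q=np.linalg.inv(c["T"])@np.r_[P,1]; return np.r_[q[0]/q[2]*c["fx"]+c["cx"],q[1]/q[2]*c["fy"]+c["cy"]]
def wrist(name):
    p=manip.get_position();r=manip.get_ee_rot()
    T=np.eye(4);T[:3,:3]=R.from_rotvec(r).as_matrix();T[:3,3]=p
    c=manip.camera("wrist");c["T"]=T@c["mount"]
    cv2.imwrite(f"pics/{name}.png",c["image"][:,:,::-1]);pickle.dump(c,open(f"pics/{name}.pkl","wb"));return c
def down(yaw): # jaw (tool y) at world yaw, tool x down
    y=np.array([np.cos(yaw),np.sin(yaw),0]);x=np.array([0,0,-1.]);z=np.cross(x,y)
    return R.from_matrix(np.c_[x,y,z]).as_rotvec()
E
python3 - <<'E'
from h import *
s=pickle.load(open("pics/scene0.pkl","rb"));d=pickle.load(open("pics/side0.pkl","rb"))
for n,a,b,z in(("holder",(294,284),(342,274),.006),("drive",(399,236),(322,192),.008),("timer",(347,226),(277,208),0),("jar",(291,240),(268,245),0),("tape",(244,335),(398,330),.01)):
    print(n,onplane(s,a,z).round(3),onplane(d,b,z).round(3))
print(R.from_rotvec(manip.get_ee_rot()).as_matrix().round(2))
E
```

```text
holder [0.489 0.071 0.006] [0.499 0.076 0.006]
drive [ 0.524 -0.248  0.008] [ 0.532 -0.249  0.008]
timer [ 0.661 -0.208  0.   ] [ 0.653 -0.194  0.   ]
jar [ 0.678 -0.053  0.   ] [ 0.669 -0.043  0.   ]
tape [0.391 0.24  0.01 ] [0.401 0.247 0.01 ]
[[-0.    0.29 -0.96]
 [ 0.   -0.96 -0.29]
 [-1.   -0.   -0.  ]]
```

Run:
```python
from h import *
manip.move_to([0.52,-0.248,0.17],down(-np.pi/2)); wrist("w_drive"); print(manip.get_time(),manip.get_joint_positions().round(2))
manip.move_to([0.49,0.074,0.16],down(-np.pi/2)); wrist("w_hold"); print(manip.get_time(),manip.get_joint_positions().round(2),manip.get_position())
```

```text
1.9917 [-0.47  0.46  1.8  -0.    0.88  1.1 ]
3.2667 [ 0.12  0.38  1.98 -0.    0.79  1.7 ] [0.49061471 0.07305544 0.16011843]
```

View pics/w_drive.png

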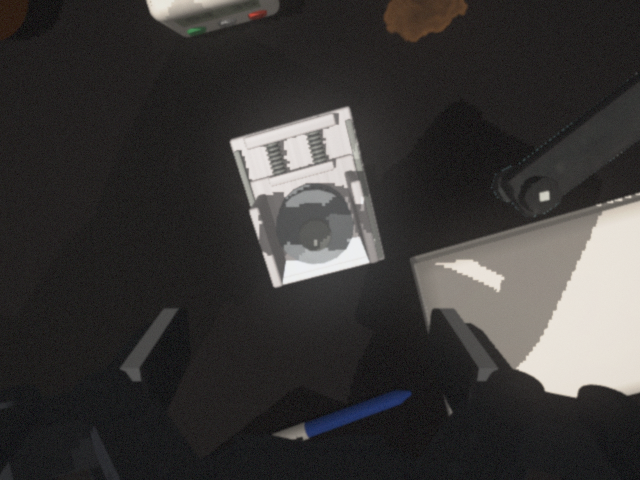

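View pics/w_hold.png

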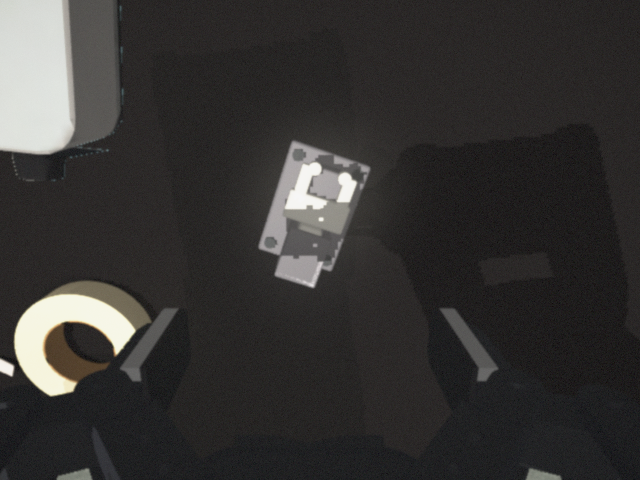

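The drive view shows the base corners near (231,140), (349,108), (383,260) and (278,287), with the shaft end near (315,235). The springs are at the top, so the push direction is up in the image. The holder view shows base corners (294,141), (370,168), (332,270), (260,250), and clip noses at (315,168) and (345,178). I'll enlarge both to read them more exactly.

Run:
```python
import cv2,numpy as np
a=cv2.imread("pics/w_drive.png")[95:295,215:395];b=cv2.imread("pics/w_hold.png")[130:295,240:380]
f=lambda i,k:cv2.resize(np.clip(255*(i/255.)**.6,0,255).astype(np.uint8),None,fx=k,fy=k,interpolation=cv2.INTER_CUBIC)
A=f(a,2.2);B=f(b,2.8)
H=max(len(A),len(B));pad=lambda i:cv2.copyMakeBorder(i,0,H-len(i),0,0,0)
o=np.hstack([pad(A),pad(B)]);print(A.shape,B.shape,o.shape);cv2.imwrite("pics/zoom1.png",o)
```

```text
(440, 396, 3) (462, 392, 3) (462, 788, 3)
```

View pics/zoom1.png

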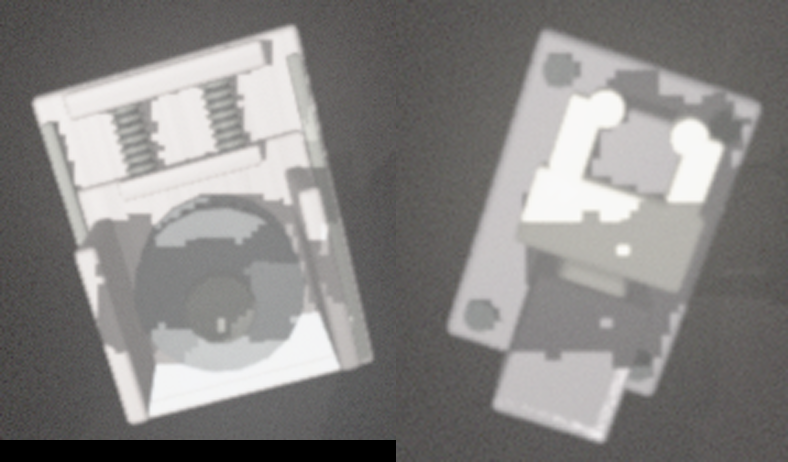

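The zoom gives these image corners:
- **Drive base:** (230.9,140.5), (349.5,107.3), (383.6,258.6), (275.5,286.8)
- **Shaft end:** (315.9,234.5)
- **Pulley:** (315,224)
- **Holder:** (293.2,140.7), (370.4,166.8), (331.4,271.1), (258.6,247.1)
- **Clip noses:** (315,168.6), (345,178.9)
- **Bridge rear edge:** (283.6,213.9) to (341.4,234.3)

Run:
```python
from h import *
def rect(c,P,z,L,W,back):
    q=np.array([onplane(c,p,z)[:2] for p in P]);TL,TR,BR,BL=q
    print(" sides",[round(np.linalg.norm(a-b),4) for a,b in((TL,BL),(TR,BR),(TL,TR),(BL,BR))])
    # least-squares rigid fit of the known rectangle
    m=np.array([[L-back,W/2],[L-back,-W/2],[-back,-W/2],[-back,W/2]])
    mc=m.mean(0);qc=q.mean(0);H=(m-mc).T@(q-qc);a=np.arctan2(H[0,1]-H[1,0],H[0,0]+H[1,1])
    Rm=np.array([[np.cos(a),-np.sin(a)],[np.sin(a),np.cos(a)]]);t=qc-Rm@mc
    print(" yaw",np.degrees(a).round(2),"origin",t.round(4),"res",(q-(m@Rm.T+t)).round(4).tolist());return a,t,Rm
c=pickle.load(open("pics/w_drive.pkl","rb"))
rect(c,[(230.9,140.5),(349.5,107.3),(383.6,258.6),(275.5,286.8)],.008,.112,.084,.046)
print("shaft",onplane(c,(315.9,234.5),.058),"pulley",onplane(c,(315,224),.040))
c=pickle.load(open("pics/w_hold.pkl","rb"))
a,t,Rm=rect(c,[(293.2,140.7),(370.4,166.8),(331.4,271.1),(258.6,247.1)],.006,.080,.056,.040)
print("eye from holder",t+Rm@[.02,0])
n1,n2,b1,b2=[onplane(c,p,.040)[:2] for p in((315,168.6),(345,178.9),(283.6,213.9),(341.4,234.3))]
for u,v in((n1,n2),(b1,b2)):
    e=u-v; print("mid",((u+v)/2).round(4),"len",np.linalg.norm(e).round(4),"yaw",np.degrees(np.arctan2(e[1],e[0])-np.pi/2).round(2),"in holder",(Rm.T@((u+v)/2-t)).round(4))
```

```text
sides [np.float64(0.111), np.float64(0.11), np.float64(0.0823), np.float64(0.0833)]
 yaw 14.89 origin [ 0.5245 -0.2518] res [[-0.0006, -0.0013], [-0.0008, 0.0004], [0.0011, 0.001], [0.0002, -0.0001]]
shaft [ 0.52567472 -0.25236606  0.058     ] pulley [ 0.52720301 -0.2521081   0.04      ]
 sides [np.float64(0.0779), np.float64(0.079), np.float64(0.0542), np.float64(0.0551)]
 yaw -18.75 origin [0.5024 0.071 ] res [[-0.0012, -0.0005], [-0.0002, 0.0011], [0.0006, 0.0002], [0.0009, -0.0008]]
eye from holder [0.52133693 0.06453978]
mid [0.5314 0.0614] len 0.0188 yaw -18.86 in holder [0.0305 0.0003]
mid [0.5006 0.0715] len 0.0377 yaw -20.1 in holder [-0.0019 -0.    ]
```

```bash
cat >> h.py <<'E'
def touch(p,o,z0,zmin,thr=3.0):
    f0=manip.get_contact_force()[2]
    z=z0
    while z>zmin:
        z-=.001; manip.servo_line([p[0],p[1],z],o,rate=.04)
        f=manip.get_contact_force()[2]-f0
        if f>thr: break
    q=manip.get_position()
    print("touch cmd",round(z,4),"pos",q.round(4),"f",round(f,2),"t",manip.get_time()); return q[2]
E
python3 - <<'E'
from h import *
o=down(np.radians(14.9-90))
manip.command_gripper(.038,40)
manip.move_to([.45,-.06,.034],o); print(manip.get_position(),manip.get_width(),manip.get_contact_force(),manip.get_time())
touch([.45,-.06],o,.026,.006)
manip.servo_line([.45,-.06,.034],rate=.1)
manip.command_gripper(.014); print(manip.get_width())
touch([.45,-.06],o,.030,.006)
manip.servo_line([.45,-.06,.08],rate=.2)
print(manip.get_time())
E
```

```text
[ 0.45077829 -0.0598972   0.03434391] 0.03787730050031987 [-0.15189491 -0.60705035  0.50266116] 4.5667
touch cmd 0.02 pos [ 0.45   -0.06    0.0207] f 12.5 t 6.1917
0.013931351599091119
touch cmd 0.022 pos [ 0.4501 -0.06    0.0223] f 5.47 t 8.8667
9.3083
```

Run:
```python
from h import *
a=np.radians(-18.9);u=np.array([np.cos(a),np.sin(a)]);o=down(a-np.pi/2)
b=np.array([.5024,.071])+.004*u
manip.command_gripper(.062)
manip.move_to([*b,.10],o); manip.servo_line([*b,.0537],o,rate=.1)
f0=manip.get_contact_force();print(f0.round(2))
manip.command_gripper(.030,60);print("w",manip.get_width(),(manip.get_contact_force()-f0).round(2))
e=b+.048*u
manip.servo_line([*e,.0539],o,rate=.06);print("w",manip.get_width(),(manip.get_contact_force()-f0).round(2))
manip.servo_line([*e,.10],o,rate=.15);print("w",manip.get_width(),manip.get_time())
wrist("w_held");s=manip.camera("side");cv2.imwrite("pics/side1.png",s["image"][:,:,::-1])
h=cv2.imread("pics/w_held.png")
cv2.imwrite("pics/held.png",np.hstack([h[130:430,160:560],cv2.resize(cv2.imread("pics/side1.png")[190:340,230:430],(400,300))]))
```

```text
[ 0.59 -0.42  0.44]
w 0.035519175092533696 [-1.2  -0.58  4.65]
w 0.03549632914631417 [ 0.62 -0.8   3.47]
w 0.03571381334566915 13.05
```

View pics/held.png

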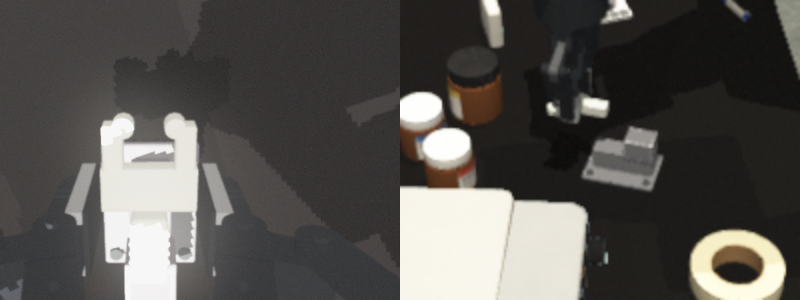

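The clip is out of the holder and held level across its bridge, centred between the pads. Next I lay it down.

Run:
```python
from h import *
a=np.radians(14.9);u=np.array([np.cos(a),np.sin(a)]);o=down(a-np.pi/2)
b=[.45,-.10]
manip.move_to([*b,.08],o);f0=manip.get_contact_force()
manip.servo_line([*b,.027],o,rate=.1);z=.027
while z>.0207:
    z-=.001;manip.servo_line([*b,z],o,rate=.03);f=manip.get_contact_force()[2]-f0[2]
    print(round(z,4),round(f,2),end="; ")
    if f>4:break
print(manip.get_position(),manip.get_width())
manip.command_gripper(.060);manip.hold(.2)
manip.servo_line([*b,.12],o,rate=.2);print(manip.get_time())
wrist("w_laid")
im=cv2.imread("pics/w_laid.png");cv2.imwrite("pics/laid.png",cv2.resize(im[100:400,160:480],None,fx=2,fy=2,interpolation=cv2.INTER_CUBIC))
```

```text
0.026 0.14; 0.025 -0.38; 0.024 0.37; 0.023 0.26; 0.022 11.7; [ 0.45003292 -0.10001532  0.02264376] 0.03581948432128199
17.1583
```

View pics/laid.png

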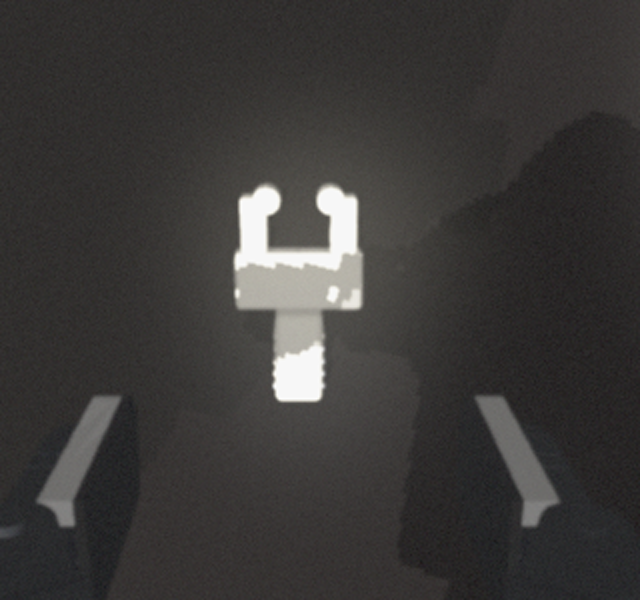

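The clip lies flat and square to the tool. In full-image pixels, the noses are at (292.5,200) and (325,200), the bridge sides at x 277.5 to 341 with its rear edge at y=254, and the tab at x 297 to 321.5 with its end at y=300.5.

Run:
```python
from h import *
c=pickle.load(open("pics/w_laid.pkl","rb"))
a=np.radians(14.9);Rm=np.array([[np.cos(a),-np.sin(a)],[np.sin(a),np.cos(a)]])
L=lambda p,z:(Rm.T@(onplane(c,p,z)[:2]-[.45,-.10])*1000).round(1)
print("noses",L((292.5,200),.008),L((325,200),.008))
print("bridge rear",L((277.5,254),.008),L((341,254),.008),"front",L((309,224),.008))
print("tab end",L((297,300.5),.014),L((321.5,300.5),.014))
```

```text
noses [26.7  9.9] [26.7 -8.9]
bridge rear [-6.5 19.3] [ -6.5 -19. ] front [12.3  0.3]
tab end [-34.4   7.6] [-34.4  -7.3]
```

Run:
```python
from h import *
a=np.radians(14.9);u=np.array([np.cos(a),np.sin(a)]);n=np.array([-u[1],u[0]]);o=down(a-np.pi/2)
g=np.array([.45,-.10])-.0222*u+.0001*n
manip.command_gripper(.036)
manip.servo_line([*g,.06],o,rate=.15);manip.servo_line([*g,.0234],o,rate=.08);manip.hold(.15)
print(manip.get_position(),manip.get_contact_force().round(1))
manip.command_gripper(.008,80);print("w",manip.get_width(),manip.get_position())
manip.servo_line([*g,.11],o,rate=.15)
S=np.array([.5262,-.2523]);p=S-(.042+.040)*u
manip.move_to([*p,.11],o);manip.servo_line([*p,.0649],o,rate=.15);manip.hold(.3)
print("w",manip.get_width(),manip.get_position(),manip.get_contact_force().round(1),manip.get_time())
wrist("w_pre");print(manip.get_ee_rot(),o)
s=manip.camera("side");cv2.imwrite("pics/side2.png",s["image"][:,:,::-1])
im=cv2.imread("pics/w_pre.png");cv2.imwrite("pics/pre.png",cv2.resize(np.clip(255*(im[20:300,160:480]/255.)**.7,0,255).astype(np.uint8),None,fx=2,fy=2,interpolation=cv2.INTER_CUBIC))
```

```text
[ 0.42886748 -0.10569712  0.02383306] [ 0.3  0.5 -0.8]
w 0.011655637435047203 [ 0.42879269 -0.1056827   0.02403398]
w 0.011849018587187905 [ 0.44741687 -0.27359445  0.06571088] [-0.5 -0.3 -1.1] 21.425
[ 2.08336158  0.27143491 -2.08132394] [ 2.08271382  0.27234568 -2.08271382]
```

View pics/pre.png

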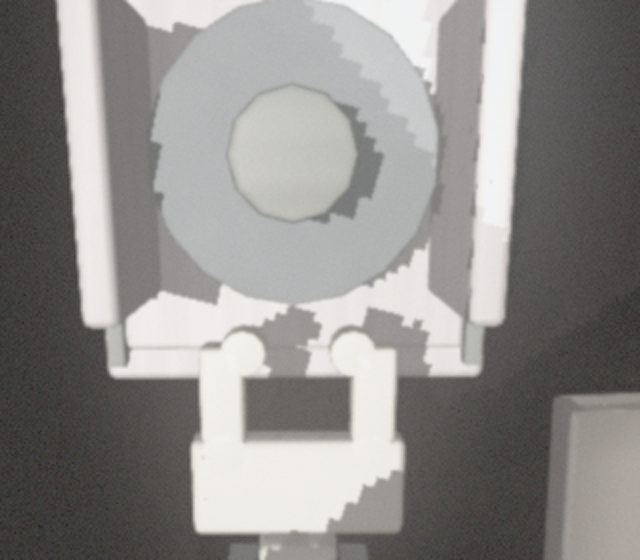

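The view shows the shaft end centred at zoom (292.5,152) and the noses at (243,352) and (353,352), with the clip square to the drive's front edge. The shaft is slightly left of the clip, so I compute the lateral offset and push in guarded steps.

Run:
```python
from h import *
c=pickle.load(open("pics/w_pre.pkl","rb"))
a=np.radians(14.9);u=np.array([np.cos(a),np.sin(a)]);n=np.array([-u[1],u[0]]);o=down(a-np.pi/2)
z=lambda x,y:(x/2+160,y/2+20)
s=onplane(c,z(292.5,152),.058)[:2];m=(onplane(c,z(243,352),.0497)[:2]+onplane(c,z(353,352),.0497)[:2])/2
dx=(s-m)@u;dy=(s-m)@n; print("nose->shaft along",dx,"lateral",dy,"eye gap",dx+.0067)
p0=np.array([.5262,-.2523])-(.082)*u+dy*n
f0=manip.get_contact_force();log=[]
gap=dx+.0067
d=gap-.016
manip.servo_line([*(p0+d*u),.0648],o,rate=.06);manip.hold(.2)
print("at 16mm short",(manip.get_contact_force()-f0).round(2),manip.get_position(),manip.get_time())
fmax=0
while d<gap+.024:
    d+=.001;manip.servo_line([*(p0+d*u),.0648],o,rate=.02)
    f=manip.get_contact_force()-f0;fx=-f[:2]@u;log.append((round((d-gap)*1000,1),round(fx,1),round(f[:2]@n,1),round(f[2],1)))
    fmax=max(fmax,fx)
    if fx>30 or (fmax>6 and fx<.6*fmax) or abs(f[2])>15 or abs(f[:2]@n)>15: break
print(log,manip.get_width(),manip.get_position(),manip.get_time())
```

```text
nose->shaft along 0.0319449847374406 lateral 0.000871034871921781 eye gap 0.038644984737440595
at 16mm short [-1.18 -0.56  0.75] [ 0.4682937  -0.26667837  0.06469874] 22.25
[(np.float64(-15.0), np.float64(0.1), np.float64(-1.8), np.float64(0.4)), (np.float64(-14.0), np.float64(0.2), np.float64(-0.7), np.float64(-0.2)), (np.float64(-13.0), np.float64(0.4), np.float64(-0.0), np.float64(0.7)), (np.float64(-12.0), np.float64(-0.1), np.float64(0.1), np.float64(-0.1)), (np.float64(-11.0), np.float64(1.3), np.float64(-0.7), np.float64(1.2)), (np.float64(-10.0), np.float64(1.3), np.float64(-1.0), np.float64(0.7)), (np.float64(-9.0), np.float64(3.0), np.float64(-1.4), np.float64(-0.3)), (np.float64(-8.0), np.float64(3.8), np.float64(-1.0), np.float64(0.2)), (np.float64(-7.0), np.float64(3.7), np.float64(-2.0), np.float64(1.0)), (np.float64(-6.0), np.float64(4.9), np.float64(-2.1), np.float64(0.2)), (np.float64(-5.0), np.float64(5.5), np.float64(-2.5), np.float64(0.2)), (np.float64(-4.0), np.float64(6.1), np.float64(-2.8), np.float64(0.6)), (np.float64(-3.0), np.float64(6.8), np.float64(-1.8),
[... 534 characters left out ...]
0), np.float64(10.3), np.float64(-4.3), np.float64(1.7)), (np.float64(6.0), np.float64(11.8), np.float64(-3.0), np.float64(0.7)), (np.float64(7.0), np.float64(12.9), np.float64(-4.9), np.float64(1.7)), (np.float64(8.0), np.float64(13.0), np.float64(-4.7), np.float64(2.6)), (np.float64(9.0), np.float64(13.2), np.float64(-4.2), np.float64(3.2)), (np.float64(10.0), np.float64(14.5), np.float64(-4.5), np.float64(2.9)), (np.float64(11.0), np.float64(13.0), np.float64(-4.2), np.float64(1.9)), (np.float64(12.0), np.float64(14.2), np.float64(-4.9), np.float64(3.2)), (np.float64(13.0), np.float64(8.0), np.float64(-2.4), np.float64(1.1))] 0.011444560645256596 [ 0.4956481  -0.25924079  0.06455741] 29.5
```

The push built up to 14 N and dropped at once to 8 N, which is the snap. I'll press a little further to check it is seated, then ease back with the carriage until the load is nearly gone.

Run:
```python
from h import *
a=np.radians(14.9);u=np.array([np.cos(a),np.sin(a)]);n=np.array([-u[1],u[0]]);o=down(a-np.pi/2)
F=lambda:manip.get_contact_force()[:2]@-u
p=manip.get_position()[:2];z=.0648
manip.hold(.3);print("settled",F())
for d in(.001,.002,.003,.004):
    manip.servo_line([*(p+d*u),z],o,rate=.02);manip.hold(.1);print(d,round(F(),1))
log=[]
while d>-.013:
    d-=.001;manip.servo_line([*(p+d*u),z],o,rate=.03);f=np.mean([F() for _ in range(3)]);log.append((round(d*1000),round(f,1)))
    if f<1.2:break
manip.hold(.3);print(log,F(),manip.get_contact_force().round(1),manip.get_position(),manip.get_time())
wrist("w_in")
im=cv2.imread("pics/w_in.png");cv2.imwrite("pics/in.png",cv2.resize(np.clip(255*(im[60:340,160:480]/255.)**.7,0,255).astype(np.uint8),None,fx=2,fy=2,interpolation=cv2.INTER_CUBIC))
```

```text
settled 7.581913208764396
0.001 7.9
0.002 7.7
0.003 9.1
0.004 9.7
[(3, np.float64(11.0)), (2, np.float64(8.5)), (1, np.float64(7.7)), (0, np.float64(7.3)), (-1, np.float64(7.1)), (-2, np.float64(5.9)), (-3, np.float64(5.5)), (-4, np.float64(4.1)), (-5, np.float64(4.2)), (-6, np.float64(2.7)), (-7, np.float64(1.9)), (-8, np.float64(1.7)), (-9, np.float64(0.6))] 0.3074826356178971 [-0.3  0.  -0.7] [ 0.48705325 -0.26162112  0.06484778] 34.75
```

View pics/in.png

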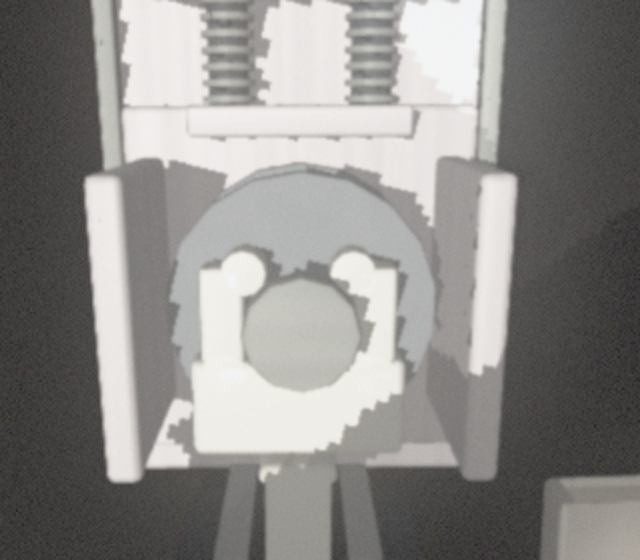

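The noses at (243,272) and (353,268) are past the shaft, and the bridge is up against it. I'll release, lift and check.

Run:
```python
from h import *
p=manip.get_position();o=manip.get_ee_rot()
manip.command_gripper(.036);manip.hold(.2)
manip.servo_line([p[0],p[1],.085],o,rate=.05)
a=np.radians(14.9)
manip.servo_line([p[0],p[1],.16],o,rate=.15)
manip.hold(.3);wrist("w_end");s=manip.camera("scene");cv2.imwrite("pics/scene3.png",s["image"][:,:,::-1])
print(manip.get_contact_force().round(1),manip.get_time())
g=lambda i:np.clip(255*(i/255.)**.7,0,255).astype(np.uint8)
w=cv2.resize(g(cv2.imread("pics/w_end.png")[40:340,190:440]),None,fx=1.7,fy=1.7)
t=cv2.imread("pics/scene3.png")[170:370,200:460];t=cv2.resize(t,(374,288))
cv2.imwrite("pics/end.png",np.hstack([w,cv2.copyMakeBorder(t,0,len(w)-288,0,0,0)]))
```

```text
[ 0.4  0.9 -0.8] 36.9583
```

View pics/end.png

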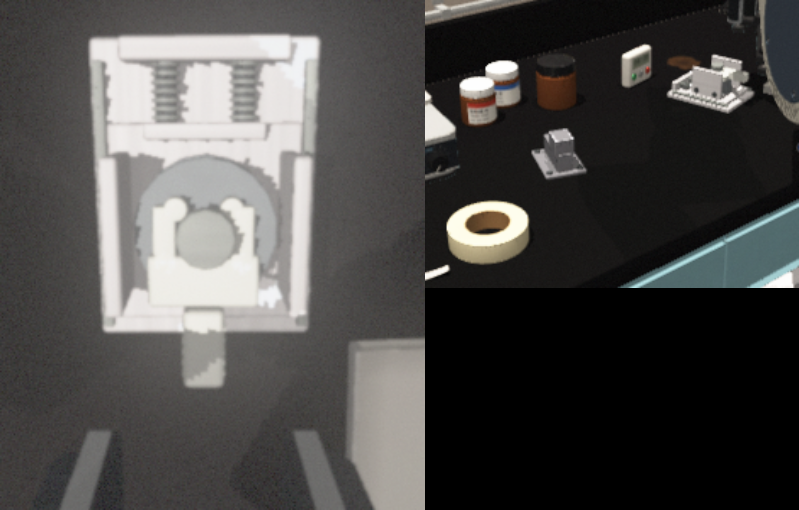

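The clip sits around the shaft at (205,238), with its legs closed past it and the tab out in front. The gripper is clear, and the timer, jar and tape are where they were. I'm handing the job in.

```bash
python3 -c "
from rig import manip
manip.sign_off();print(manip.get_time())"
```

```text
the job is handed in; nothing more can be done
the job is handed in; nothing more can be done
```

The clip is snapped home around the shaft in the drive's groove, and I handed the job in at about 37 s of the 61 s allowed.

**What I did:** I drew the clip 48 mm out of the holder by its bridge and laid it flat on the bare worktop. I let go, took it again by the tab and pushed it into the groove in 1 mm steps. The push rose to 14.5 N and dropped to about 8 N when it snapped. I pressed 4 mm further to seat it, reaching 11 N at most. Then I eased back with the carriage until the load was near zero, and released.

**Last checks:** The final wrist view shows both noses past the shaft, the bridge up against it and the tab in front. The gripper was clear and the force reading was about 1 N, which is noise. By eye in the scene view, the timer, jar and tape roll were where they started.

**Readings that disagreed:**
- The base corners put the eye about 4 mm off in the holder and the shaft 1–3 mm off in the drive, compared with what I saw on the clip and the shaft themselves. I used the clip and shaft views, and pushed by feel.
- A sideways force of up to about 5 N built up during the push and went away after the snap.

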